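# Fit the spout to the water filter and tug-test it

### The job

Take the steel spout out of its carton and fit it to the counter-top water filter: push its stem straight down into the port on top until it is fully home and gripped, never pressing with more than 35 N. Then prove that it holds: pull it straight up with slowly rising force to about 15 N, keep that pull for a good second and ease off, never pulling with more than 20 N. Leave it fitted with its outlet over the mug, and leave the mug and the other things on the worktop where they are.

Things in the scene. Friction and masses are not known exactly. Their poses are not given: they have to be found in the camera images.
- spout_hub (a point): Centre of the steel spout's hub, the part to grasp: a block 32 mm along its x, 26 mm along y (two flat faces, grip these), 44 mm high, z up. Below it a round collar, 36 mm across, 4 mm thick, its top 22 mm below this point; then the stem, 22 mm across, ending 71.5 mm below. A 13 mm tube leaves the hub toward its -x and rises to 34 mm above this point. About 0.28 kg; starts upright in the carton.
- spout_outlet (a point): Centre of the outlet opening of the spout's bent tube, fixed to the spout: 118 mm from the hub's axis toward the hub's -x, 16.5 mm below the hub's centre.
- spout_foot (a point): Centre of the flat end of the spout's stem, 71.5 mm below the hub's centre. The last 6 mm of the stem taper from 22 to 14 mm across; a groove 16 mm across runs round it from 21 to 31 mm above the end; the collar's underside is 45.5 mm above the end.
- port (a point): Port on top of the white water filter (upright cylinder, 114 mm across, fixed): centre of the top face of its grey collet ring (41 mm across, 24 mm hole), 136 mm above the worktop; bore straight down, 42 mm deep. Three sprung teeth 16 mm down resist the push with 3 to 10 N and snap into the stem's groove in the last 3 mm; the stem then has 2.5 mm of free play up and down.
- collet (a joint): How far the collet has drawn out of the filter, in m, 0 at rest. It is stiffly sprung, 24 N per mm: when a gripped stem is pulled up beyond its free play the collet comes up with it, 0.6 mm at 15 N. A stem that is not fully home slips out at 2 to 7 N.
- mug_mouth (a point): Centre of the mug's mouth, 92 mm above the worktop. The empty white mug (78 mm across, 0.25 kg) stands beside the filter, about 118 mm from the port's axis, its handle turned away from the filter; the mouth is 70 mm across inside.
- carton: Cardboard carton, 170 x 110 x 54 mm (135 mm wide over its two folded-back long flaps), fixed; origin at the centre of its underside. The spout's stem stands in a 25.5 mm hole in its white insert (insert top 50 mm above the worktop), 45 mm from the centre toward the carton's +x, the collar resting on the insert.
- garlic: Garlic bulb, 60 mm, on the worktop between the filter and the carton, toward the robot; to be left alone. Origin at the underside.
- spice_jar: Spice jar, 46 x 105 mm, standing behind the filter and the carton, between them; to be left alone. Origin at the underside.
- mill: Brown pepper mill, 58 x 170 mm, standing near the back; to be left alone. Origin at the underside.
There are look-alikes about, which are no part of the job. Leave any green or turquoise look-alike of the part that bears mug_mouth alone.

How it is judged (in metres and radians):
On the way, in this order (a step that is already met when the one before it is completed fails the run):
1. The stem is pushed home: its foot at least 39.5 mm below the port's mouth (z of spout_foot in the frame of port below -0.0395 m and horizontal distance between spout_foot and port below 0.003 m), for 0.1 s.
2. The gripped stem is pulled up with at least 12 N (collet drawn out 0.5 mm) for 0.6 s and stays in (value of joint collet above 0.0005 m and z of spout_foot in the frame of port below -0.035 m), for 0.6 s.
At the end, for the whole second after the job is handed in: The spout stands upright in the port, its foot at least 37 mm down, let go of and still, the collet no longer drawn out; its outlet lies within 25 mm (seen from above) of the centre of the mug's mouth, and the mug stands upright (z of spout_foot in the frame of port below -0.037 m and horizontal distance between spout_foot and port below 0.003 m and angle between each of spout_hub, mug_mouth's own z axis and vertical below 0.1 rad and value of joint collet below 0.0002 m and horizontal distance between spout_outlet and mug_mouth below 0.025 m and linear speed of spout below 0.02 m/s); the robot touches nothing.
It fails at once if the spout was pulled with more than 20 N (collet drawn out 0.83 mm) (value of joint collet above 0.00083 m).
It fails at once if the spout was pressed on the filter with more than 35 N (contact force between spout and filter above 35 N).
It fails at once if the mug was moved more than 20 mm (distance of mug_mouth from where it was at the start of the episode above 0.02 m).
It fails at once if the garlic, spice jar or mill was moved more than 30 mm (distance of any of garlic, spice_jar, mill from where it was at the start of the episode above 0.03 m).
It also fails if it takes over 64 s, if anything falls off the work surface, if the arm or the gripper's body presses on something with over 40 N, if the wrist force passes 120 N, or if a joint passes its speed limit or range.

### The arm

A 6-joint arm with a two-finger parallel gripper is mounted at the origin on a cart in front of the work surface, level with it; the furniture and walls round the work are solid. World frame = base frame: x ahead of the robot, y to its left, z up, the work surface at z = 0. Lengths are in m, angles in degrees, forces in N, time in s.
With the tool pointing down it reaches from about 0.375 to 0.9 m from the base axis. Payload 3.1 kg.
Tool frame: the origin (TCP) lies at the very end of the fingers, on their centre line; the grasp point (between the pads) lies 19 mm behind it; z points along the fingers, y is the line along which they close (so a half turn about z gives the same grasp; the last joint's range is limited). The gripper opens to 87 mm and grips with 3 to 60 N. Pads are 19 mm wide; open, the fingers measure 117 mm over their backs; the gripper's body (75 mm by 190 mm) begins 51 mm behind the grasp point.
Start: joints at [61.335, 30.224, 82.088, -0, 67.689, -10.227], TCP at [0.198, 0.593, 0.223] pointing down, gripper open.
Joint ranges: [-176.69, 176.69], [-43.24, 126.21], [12.49, 139.97], [-82, 262], [0, 151.66], [-163.58, 163.58]. Speed limits (degrees/s): [159.86, 159.86, 180, 180, 180, 180].

### API

Orientations are given as a 3x3 rotation matrix whose columns are the frame's x, y, z axes.
In Python, from rig import readout, cams, bot gives the robot as it stands.
- The arm moves only by the shell command python3 -m inch 'ROWS'. ROWS is JSON, a list of rows, each a list of 5 numbers: the shift along the world's x, y, z in cm, then the turn about the world's z in degrees, then the finger opening in cm, from 0 to 8.7. In form: [[dx, dy, dz, twist, fingers], ...]. A call has 1 to 10 rows; each row is the pose to reach, as a shift and turn from the pose commanded when the call began; what a row does not reach only later rows make up. A row lasts 1/12 s, in which the tool goes at most 41.7 mm and 7.16 degrees, less where a joint would pass 70% of its speed; a pose out of reach is approached as far as the arm can. A call with a gripper value outside its range is refused whole. The fingers move at their own pace and stop on an object; the grip force is fixed at half the most. Time passes only in rows, so rows that repeat a pose let the fingers close. It gives the time, the measured TCP pose, the force, the opening and the grip force at its end, in the units of the state.
- readout.read_state(): the state, without advancing time (a new reading comes with each control period).
- cams.capture(name): name is "scene" or "top" or "wrist"; returns a dict with "image" (420x560x3 uint8, blue, green, red), "intrinsics" (3x3 intrinsics, pixels), "xyz" and "rotation" of the camera in the world; the wrist camera has in their place "tool_from_camera" (4x4, takes a point from camera to tool coordinates, whose origin is the TCP and whose axes are the flange's). Camera axes: x right, y down, z forward; pixel columns grow to the right and rows downward; lengths in m; the calibration is good to about 2 mm. A picture is of the moment at which its call begins: read the wrist's pose just before it. There is no depth.
- bot.hand_in(): hands the job in; it is judged then, once.
The state is a dict: "time_s": time; "joint_positions": joint angles; "qvel": joint speeds; "tau": joint torques, N m; "position": TCP position; "tcp_rot": TCP orientation; "force": force on the tool from outside, world axes, zero at the start; "moment": the same for the moment, N m; "opening": opening from 0.0 (shut) to 1.0 (fully open); "grasp_force": force on a finger pad.
Only numpy, scipy, OpenCV 4.12 (cv2) and the standard library are available. Lean on these libraries where they do the work, as an engineer would, in place of code of your own. Each camera call takes 0.05 s, during which the arm holds its last target. There are 200 camera calls.

## Working session

There is one attempt and no reset: what is moved stays moved. The work goes in short steps, Python scripts to look and compute and a shell command to move; the robot and the scene stay as the last step left them, time stands still between calls to the robot, and variables do not carry over. Pictures are saved under pics/ and viewed, at most 13 in all, crops included, and the job is handed in when it is done.

```bash
mkdir -p pics; ls
cat > h.py <<'E'
import cv2,numpy as np
from rig import readout,cams,bot
def cap(n,f=None):
    s=readout.read_state(); c=cams.capture(n)
    if n=="wrist":
        R=np.array(s["tcp_rot"]);T=np.array(c["tool_from_camera"])
        c["xyz"]=np.array(s["position"])+R@T[:3,3]; c["rotation"]=R@T[:3,:3]
    if f: cv2.imwrite("pics/"+f,c["image"])
    return c
def onplane(c,u,v,z):
    K=np.array(c["intrinsics"]);d=np.array(c["rotation"])@np.linalg.solve(K,[u,v,1]);o=np.array(c["xyz"])
    return o+d*(z-o[2])/d[2]
def proj(c,p):
    q=np.array(c["rotation"]).T@(np.array(p)-np.array(c["xyz"]));q=np.array(c["intrinsics"])@q;return q[:2]/q[2]
E
python3 - <<'E'
from h import *
a=cap("scene","s1.png");b=cap("top","t1.png")
for c in(a,b):print(np.round(c["xyz"],3),np.round(c["rotation"],2),c["intrinsics"])
print(readout.read_state())
E
```

```text
pics
[ 0.08  -0.64   0.644] [[ 0.81 -0.33  0.48]
 [-0.58 -0.46  0.67]
 [ 0.   -0.82 -0.57]] [[397.81463099   0.         279.98261144]
 [  0.         397.81463099 204.10828786]
 [  0.           0.           1.        ]]
[ 0.45  -0.015  1.111] [[-0.   -0.99  0.1 ]
 [-1.    0.    0.02]
 [-0.02 -0.1  -0.99]] [[387.45947336   0.         278.950452  ]
 [  0.         387.45947336 202.4749826 ]
 [  0.           0.           1.        ]]
{'time_s': 0.1, 'joint_positions': array([ 6.13357539e+01,  3.02748872e+01,  8.21521828e+01, -1.40167616e-04,
        6.76884705e+01, -1.02253506e+01]), 'qvel': array([ 0.00854218, -0.13802848, -0.2216378 , -0.07011186,  0.00693915,
        0.05876423]), 'tau': array([ 3.48081967e-04, -4.40991747e+01, -1.77151233e+01,  6.34723180e-02,
        5.34394453e-02, -2.92713412e-05]), 'position': array([0.19730169, 0.59231813, 0.22163869]), 'tcp_rot': array([[-9.48661636e-01,  3.16291272e-01, -9.65310166e-04],
       [ 3.16292545e-01,  9.48660050e-01, -1.77050838e-03],
       [ 3.55754845e-04, -1.98493378e-03, -9.99997967e-01]]), 'force': array([-0.20329019,  0.46548192, -0.08490032]), 'moment': array([-0.00518541,  0.00079803, -0.04102727]), 'grasp_force': 0.0, 'opening': 0.9974748612079022}
```

View pics/s1.png

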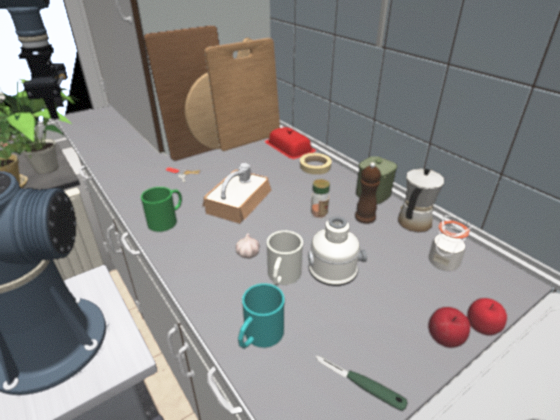

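View pics/t1.png

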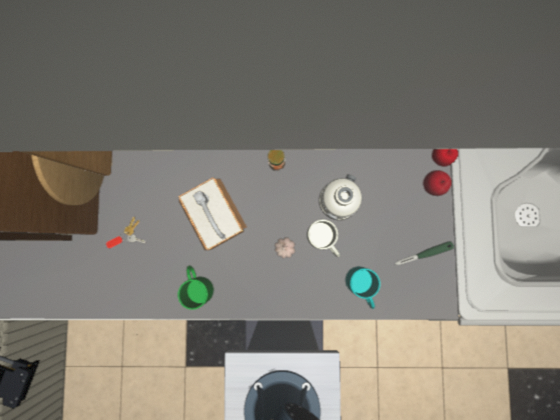

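Scene: the carton with the spout is at (240,190), the white mug at (284,258) and the filter at (335,250). The green (160,208) and teal (264,315) mugs and the small white pot at (448,250) are look-alikes. Top: the hub is near (200,197), the port near (344,195), the white mug near (322,235). Next, one close crop.

Run:
```python
from h import *
c=cap("top");im=c["image"]
a=cv2.resize(im[165:265,165:265],(400,400),interpolation=cv2.INTER_CUBIC)
b=cv2.resize(im[165:265,285:385],(400,400),interpolation=cv2.INTER_CUBIC)
cv2.imwrite("pics/t2.png",np.hstack([a,b]))
for n,u,v,z in[("hub",200,197,.094),("tubeend",224,236,.078),("port",344.5,195,.136),("mug",322,235,.092),("jar",277,157,.1),("garlic",285,247,.03)]:print(n,np.round(onplane(c,u,v,z),4))
```

```text
hub [0.5723 0.2154 0.094 ]
tubeend [0.4693 0.1528 0.078 ]
port [ 0.5707 -0.1607  0.136 ]
mug [ 0.471  -0.1066  0.092 ]
jar [0.6777 0.0106 0.1   ]
garlic [ 0.4394 -0.0094  0.03  ]
```

View pics/t2.png

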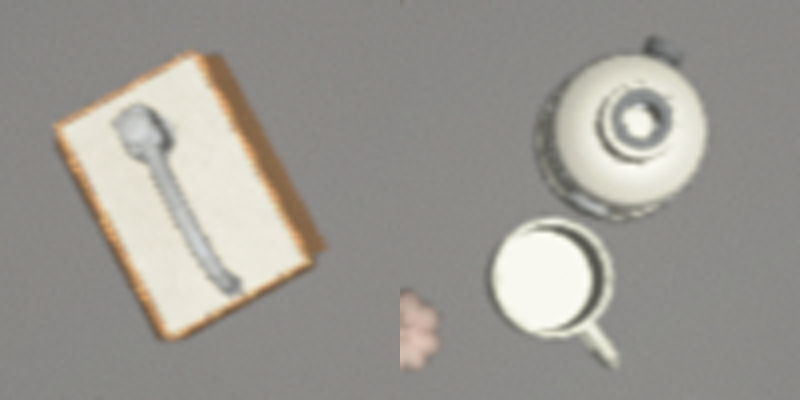

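Port ring about (345,194.5), mug mouth (322.7,234.5), hub (200.5,197.5) and tube end (223,235.7). The spout's yaw is about 31°, and 28.5° the other way is needed at the filter. I'm moving above the hub.

```bash
python3 -m inch '[[20,-20,3,25,8.7],[20,-20,3,25,8.7],[20,-20,3,25,8.7],[20,-20,3,25,8.7],[20,-20,3,25,8.7],[20,-20,3,25,8.7],[20,-20,3,25,8.7],[20,-20,3,25,8.7]]' && python3 -m inch '[[17.3,-17.6,1,24,8.7],[17.3,-17.6,1,24,8.7],[17.3,-17.6,1,24,8.7],[17.3,-17.6,1,24,8.7],[17.3,-17.6,1,24,8.7],[17.3,-17.6,1,24,8.7],[17.3,-17.6,1,24,8.7],[17.3,-17.6,1,24,8.7],[17.3,-17.6,1,24,8.7]]'
python3 - <<'E'
from h import *
c=cap("wrist","w1.png");s=readout.read_state();print(s["time_s"],s["position"],s["tcp_rot"],s["force"]);print(c["xyz"],c["rotation"],c["intrinsics"]);print(proj(c,[.5715,.214,.116]),proj(c,[.5715,.214,.094]))
E
```

```text
time_s: 0.82
position: [0.4036, 0.3884, 0.2533]
tcp_rot: [[-0.994, -0.108, 0.005], [-0.108, 0.994, -0.001], [-0.005, -0.002, -1.0]]
force: [0.1, 0.1, -0.7]
opening: 1.002
grasp_force: 0.0
time_s: 1.57
position: [0.5698, 0.2171, 0.2619]
tcp_rot: [[-0.862, -0.508, -0.002], [-0.508, 0.862, 0.001], [0.002, 0.002, -1.0]]
force: [-0.9, 0.2, 1.2]
opening: 1.002
grasp_force: 0.0
1.6167 [0.56916322 0.21783895 0.26197578] [[-8.60790441e-01 -5.08954200e-01 -2.33207355e-03]
 [-5.08956370e-01  8.60792218e-01  4.13025303e-04]
 [ 1.79721980e-03  1.54245192e-03 -9.99997195e-01]] [-0.51672324  0.33836722  0.44766427]
[0.5088334  0.17998808 0.42415471] [[-0.50765664  0.83233446  0.22249514]
 [ 0.86155772  0.48991417  0.13305034]
 [ 0.00173886  0.25923629 -0.96581236]] [[310.05428757   0.         275.8202734 ]
 [  0.         310.05428757 205.16720786]
 [  0.           0.           1.        ]]
[272.83268945 194.31597659] [272.98570819 189.75750551]
```

View pics/w1.png

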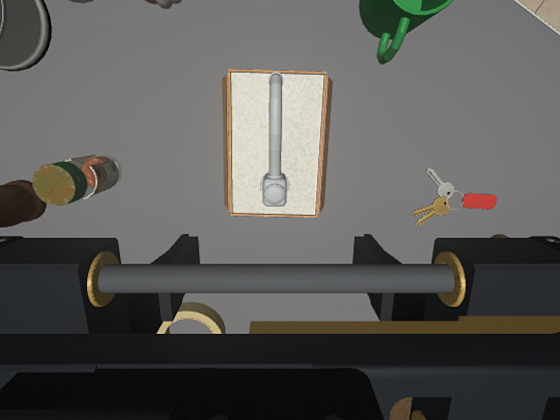

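The spout lies along column ~275 in the carton, hub at (274,190) and tube end at (276,78). Jar, keys, and green mug stay clear. I'll take the exact edges next.

Run:
```python
from h import *
c=cap("wrist");im=c["image"]
hs=cv2.cvtColor(im,cv2.COLOR_BGR2HSV)
cv2.imwrite("pics/w2.png",cv2.resize(im[60:225,215:340],(600,792)[:2],interpolation=cv2.INTER_CUBIC)[:600] if 0 else cv2.resize(im[165:215,245:305],(720,600),interpolation=cv2.INTER_CUBIC))
g=cv2.cvtColor(im,cv2.COLOR_BGR2LAB)[:,:,2]  # b: cream vs grey
for r in list(range(74,212,8)):
    print(r,g[r,258:292].tolist())
```

```text
74 [134, 134, 133, 133, 134, 133, 133, 134, 134, 133, 136, 133, 127, 125, 126, 129, 129, 129, 129, 129, 126, 125, 128, 134, 135, 135, 134, 134, 135, 135, 134, 133, 133, 133]
82 [134, 134, 136, 135, 136, 135, 135, 136, 136, 136, 131, 128, 129, 130, 129, 129, 129, 129, 128, 129, 129, 129, 129, 127, 133, 136, 135, 135, 135, 134, 134, 134, 134, 135]
90 [136, 135, 135, 135, 135, 135, 135, 135, 136, 136, 133, 129, 129, 129, 129, 129, 130, 129, 129, 129, 129, 129, 129, 134, 136, 136, 135, 134, 134, 134, 134, 135, 136, 136]
98 [135, 136, 136, 135, 135, 135, 134, 133, 135, 136, 133, 129, 129, 129, 129, 129, 128, 128, 130, 129, 129, 129, 128, 133, 136, 135, 134, 136, 135, 136, 134, 134, 134, 134]
106 [135, 134, 134, 135, 136, 136, 135, 134, 134, 136, 132, 128, 129, 129, 129, 130, 127, 127, 129, 129, 129, 129, 128, 134, 136, 135, 136, 136, 135, 135, 135, 135, 135, 136]
114 [135, 134, 135, 135, 134, 135, 136, 134, 133, 134, 132, 128, 129, 129, 129, 130, 126, 127, 129, 129, 129, 129, 128, 135, 136, 135, 136, 135, 135, 134, 134, 135, 136, 135]
122 [135, 135, 135, 135, 135, 135, 135, 135, 135, 135,
[... 1345 characters left out ...]

186 [136, 133, 129, 129, 129, 130, 130, 129, 128, 129, 129, 129, 130, 130, 129, 128, 129, 129, 129, 129, 129, 129, 129, 129, 129, 129, 129, 130, 129, 128, 132, 135, 136, 136]
194 [135, 136, 136, 135, 131, 128, 129, 129, 129, 129, 129, 129, 129, 128, 129, 129, 129, 130, 129, 129, 129, 129, 129, 129, 129, 129, 129, 132, 135, 136, 136, 135, 135, 135]
202 [136, 135, 135, 135, 131, 128, 129, 130, 129, 129, 129, 129, 129, 129, 129, 129, 129, 129, 129, 129, 129, 129, 129, 129, 129, 128, 128, 134, 136, 136, 136, 135, 136, 136]
210 [135, 135, 136, 136, 135, 135, 136, 136, 136, 136, 136, 136, 136, 136, 136, 135, 135, 136, 136, 135, 135, 135, 135, 135, 135, 135, 136, 136, 136, 136, 136, 136, 135, 135]
```

View pics/w2.png

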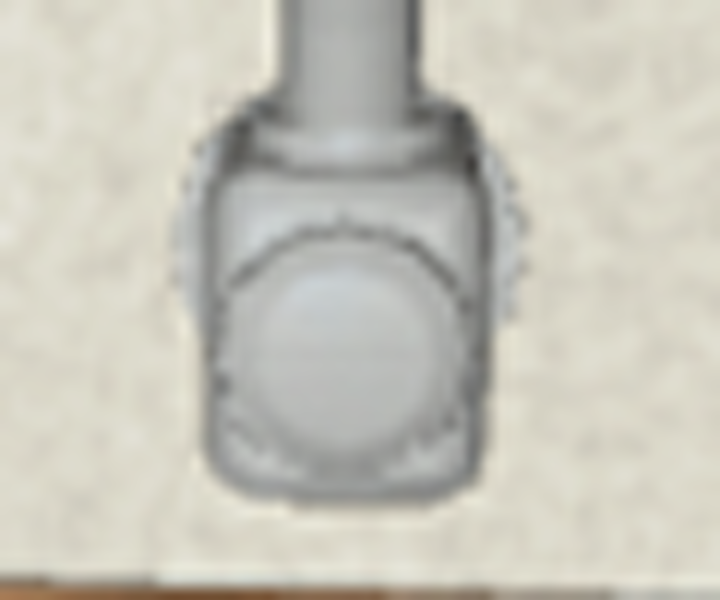

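Hub top face: columns 262.3–285.8, rows 179–206, so its centre is near (274.1,192.5).

Run:
```python
from h import *
c=cap("wrist");s=readout.read_state()
h=onplane(c,274.2,192.5,.116);print("hub",h,onplane(c,274.2,206.2,.116),onplane(c,274.2,178.8,.116))
a=onplane(c,274.75,98,.1215);b=onplane(c,274.0,162,.1215)
d=b-a;print("yaw",np.degrees(np.arctan2(d[1],d[0])))
d=h-a;print("yaw2",np.degrees(np.arctan2(d[1],d[0])))
R=s["tcp_rot"];print("tool y",np.degrees(np.arctan2(R[1,1],R[0,1])),s["position"],"delta",h-s["position"])
# port/mug
t=cap("top");p=onplane(t,345,194.5,.136);m=onplane(t,322.75,234.5,.092);print(p,m,np.degrees(np.arctan2(*(p-m)[1::-1])))
```

```text
hub [0.56842517 0.21531775 0.116     ] [0.58087811 0.22267543 0.116     ] [0.55626117 0.20813079 0.116     ]
yaw 29.893980778290214
yaw2 30.24239452776006
tool y 120.68688160750135 [0.5689707  0.21841863 0.26232095] delta [-0.00054554 -0.00310088 -0.14632095]
[ 0.57199187 -0.16202654  0.136     ] [ 0.47230492 -0.10857676  0.092     ] -28.19915443947569
```

The hub centre is really at z = 0.076 (insert 50 + collar 4 + 22 mm). Redone for that height, the hub is at about (0.572, 0.2174).

```bash
python3 -m inch '[[0.3,-0.1,-4,-0.5,8.7],[0.3,-0.1,-8,-0.5,8.7],[0.3,-0.1,-12,-0.5,8.7],[0.3,-0.1,-15,-0.5,8.7],[0.3,-0.1,-17,-0.5,8.7],[0.3,-0.1,-18.5,-0.5,8.7],[0.3,-0.1,-19.5,-0.5,8.7],[0.3,-0.1,-20.1,-0.5,8.7],[0.3,-0.1,-20.1,-0.5,8.7]]'
python3 - <<'E'
from h import *
c=cap("wrist","w3.png");cap("scene")
E
```

```text
time_s: 2.52
position: [0.5727, 0.2165, 0.0608]
tcp_rot: [[-0.865, -0.502, -0.002], [-0.502, 0.865, -0.0], [0.002, 0.001, -1.0]]
force: [-0.5, 0.4, 0.1]
opening: 0.999
grasp_force: 0.0
```

View pics/w3.png

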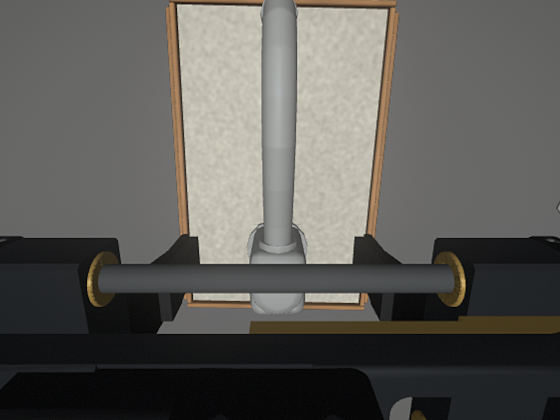

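The hub at (278,275) is centred between the fingers (198 and 354, middle 276), so I close.

```bash
python3 -m inch '[[0,0,0,0,2.0],[0,0,0,0,2.0],[0,0,0,0,2.0],[0,0,0,0,2.0],[0,0,0,0,2.0],[0,0,0,0,2.0],[0,0,0,0,2.0],[0,0,0,0,2.0],[0,0,0,0,2.0],[0,0,0,0,2.0]]';python3 -m inch '[[0,0,0,0,2.0],[0,0,0,0,2.0],[0,0,0.5,0,2.0],[0,0,1,0,2.0],[0,0,1,0,2.0],[0,0,1,0,2.0]]'
```

```text
time_s: 3.45
position: [0.5735, 0.216, 0.0615]
tcp_rot: [[-0.866, -0.501, -0.0], [-0.501, 0.866, 0.0], [0.0, 0.0, -1.0]]
force: [-1.2, 2.8, 1.2]
opening: 0.326
grasp_force: 1.3
time_s: 3.95
position: [0.5738, 0.2159, 0.0719]
tcp_rot: [[-0.865, -0.501, 0.001], [-0.501, 0.865, 0.0], [-0.001, -0.0, -1.0]]
force: [-0.1, 0.5, -2.2]
opening: 0.296
grasp_force: 30.0
```

Gripped at 25.8 mm with 30 N. Next I lift and carry.

```bash
python3 -m inch '[[0,0,4,0,2.0],[0,0,8,0,2.0],[0,0,12,0,2.0],[0,0,15,0,2.0],[0,-2,15.5,-3,2.0],[0,-5,15.5,-9,2.0],[0,-9,15.5,-15,2.0],[0,-13,15.5,-21,2.0],[0,-16,15.5,-26,2.0],[0,-18,15.5,-29,2.0]]' && python3 -m inch '[[0,-2,0,-5,2],[0,-5,0,-10,2],[0,-8,0,-15,2],[0,-11,0,-20,2],[0,-14,0,-25,2],[0,-16,0,-29.3,2],[0,-17,0,-29.3,2],[0,-17,0,-29.3,2],[0,-17,0,-29.3,2]]'
python3 - <<'E'
from h import *
w=cap("wrist","w4.png");s=cap("scene","s4.png")
S=readout.read_state();p=S["position"];R=S["tcp_rot"];print(p,np.degrees(np.arctan2(R[1,1],R[0,1])),S["force"],S["opening"])
port=np.array([.572,-.162,.136]);foot=p-[0,0,.057]
for n,c in(("w",w),("s",s)):print(n,"port",proj(c,port),"foot",proj(c,foot))
E
```

```text
time_s: 4.78
position: [0.5732, 0.0326, 0.2264]
tcp_rot: [[-1.0, -0.013, -0.0], [-0.013, 1.0, -0.001], [0.0, -0.001, -1.0]]
force: [0.6, 1.1, -2.6]
opening: 0.296
grasp_force: 30.0
time_s: 5.53
position: [0.5732, -0.1336, 0.2262]
tcp_rot: [[-0.881, 0.473, -0.001], [0.473, 0.881, 0.001], [0.001, 0.001, -1.0]]
force: [0.5, 1.3, -2.5]
opening: 0.294
grasp_force: 30.0
[ 0.57323835 -0.13248976  0.22632266] 61.8857310314025 [-0.18167529  0.85984098 -2.39583861] 0.29519382283338275
w port [246.73917606 222.17967373] foot [278.13273894 219.73308086]
s port [336.33659542 221.58970142] foot [328.61810819 202.06486741]
```

View pics/w4.png

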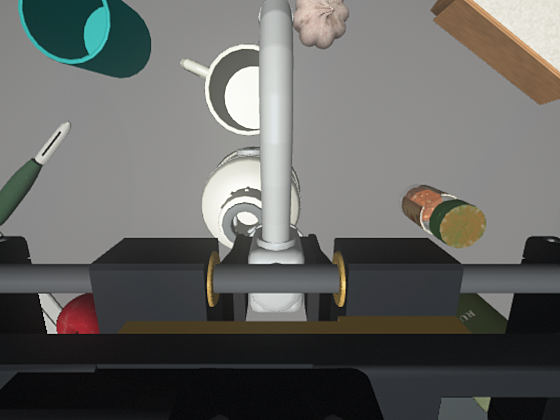

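The wrist view shows the port ring near (247,215), partly behind the tube, and the white mug at (240,88). I need close crops of the ring in both views.

Run:
```python
import cv2,numpy as np
w=cv2.imread("pics/w4.png")[180:255,200:270];s=cv2.imread("pics/s4.png")[170:245,300:370]
cv2.imwrite("pics/x5.png",np.hstack([cv2.resize(a,(400,429),interpolation=cv2.INTER_CUBIC) for a in(w,s)]))
```

```text
(no output)
```

View pics/x5.png

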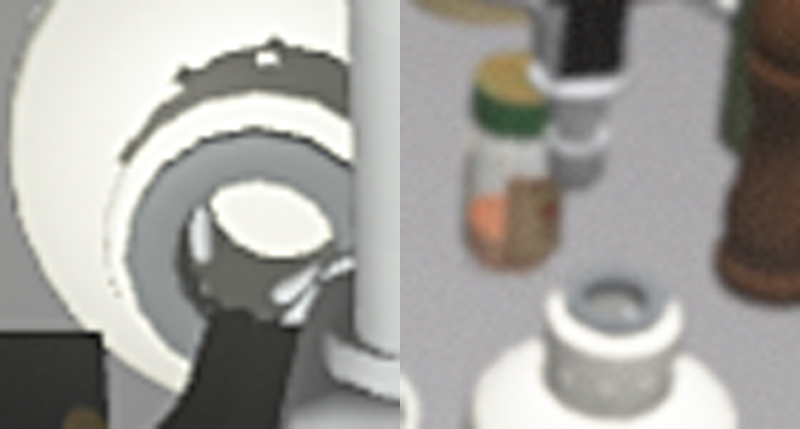

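Wrist ring: leftmost u≈222.4, top v≈202.4. Scene ring centre (337.9,222.5), and the stem foot in the scene view at u≈331.2.

Run:
```python
from h import *
from scipy.optimize import least_squares as LS
w=cap("wrist");s=cap("scene");t=cap("top");p=readout.read_state()["position"]
th=np.linspace(0,2*np.pi,181);C=np.c_[np.cos(th),np.sin(th),0*th]*.0205
def f(x):
    q=np.array([proj(w,np.array([x[0],x[1],.136])+k) for k in C]);return [q[:,0].min()-222.4,q[:,1].min()-202.4]
print("wrist port",LS(f,[.572,-.162],diff_step=1e-4).x)
print("scene port",onplane(s,337.9,222.5,.136),"bias corr",onplane(s,337.9-2.5,222.5,.136))
print("scene dir",np.array(s["rotation"])[:,0], "tcp",p)
# wrist: hub check + automatic ring in top
im=t["image"][175:215,325:365];g=cv2.GaussianBlur(cv2.resize(cv2.cvtColor(im,cv2.COLOR_BGR2GRAY),None,fx=8,fy=8,interpolation=cv2.INTER_CUBIC),(5,5),0)
cv2.imwrite("pics/x6.png",cv2.resize(t["image"][175:250,310:370],(480,600),interpolation=cv2.INTER_CUBIC))
```

```text
wrist port [ 0.57455794 -0.16276054]
scene port [ 0.57251628 -0.16630917  0.136     ] bias corr [ 0.56821805 -0.16322441  0.136     ]
scene dir [ 8.11924668e-01 -5.83761861e-01  6.50612610e-04] tcp [ 0.57357706 -0.13257651  0.2265731 ]
```

View pics/x6.png

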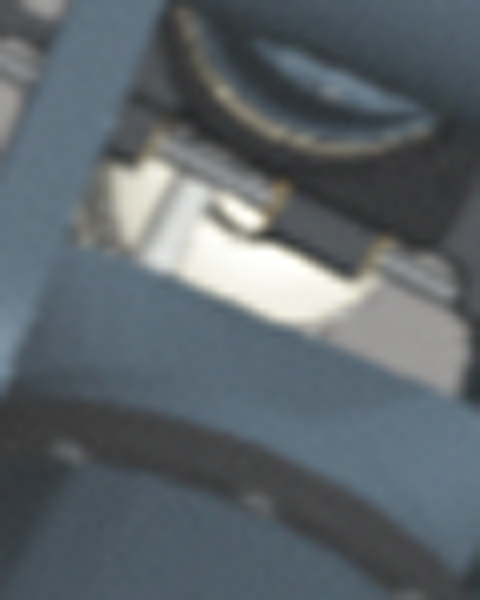

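```bash
python3 -m inch '[[-0.1,-1,-0.5,0,2],[-0.1,-2,-1,0,2],[-0.1,-2.95,-1.5,0,2],[-0.1,-2.95,-2,0,2],[-0.1,-2.95,-2.3,0,2],[-0.1,-2.95,-2.3,0,2],[-0.1,-2.95,-2.3,0,2]]'
python3 - <<'E'
from h import *
s=cap("scene");S=readout.read_state();p=S["position"];print(p,S["force"])
for z in(.136,.146):print(proj(s,[*p[:2],z]))
print(proj(s,[*(p[:2]+[.005,0]),.136]),proj(s,[*(p[:2]+[0,.005]),.136]))
cv2.imwrite("pics/s7.png",cv2.resize(s["image"][180:240,300:375],(750,600),interpolation=cv2.INTER_CUBIC))
E
```

```text
time_s: 6.37
position: [0.5723, -0.1634, 0.203]
tcp_rot: [[-0.881, 0.473, -0.001], [0.473, 0.881, 0.001], [0.001, 0.0, -1.0]]
force: [-0.2, 0.2, -1.6]
opening: 0.296
grasp_force: 30.0
[ 0.57254415 -0.16337684  0.20338415] [ 0.23740123 -0.01120312 -3.80211161]
[336.96791961 221.81712377]
[337.35566375 218.02237936]
[338.71438354 220.9914301 ] [335.37200518 220.6678882 ]
```

View pics/s7.png

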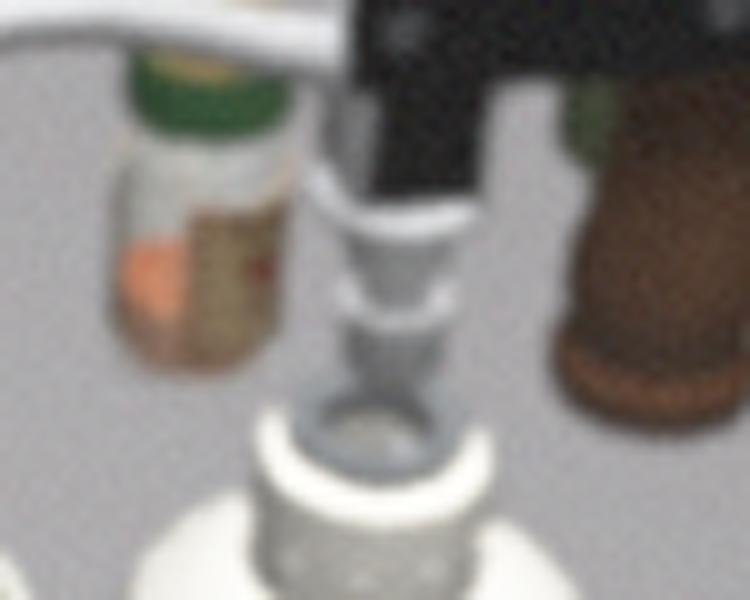

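In the scene crop, the stem axis at the mouth is about u 338.8 and the ring centre about 337.8. So the stem is about 1.5–2 mm too far right in camera terms. The taper can take up the rest, so I correct and feel my way in.

```bash
python3 -m inch '[[-0.13,0.09,0,0,2],[-0.13,0.09,-0.4,0,2],[-0.13,0.09,-0.8,0,2],[-0.13,0.09,-1.0,0,2],[-0.13,0.09,-1.2,0,2],[-0.13,0.09,-1.4,0,2],[-0.13,0.09,-1.5,0,2],[-0.13,0.09,-1.5,0,2]]'
```

```text
time_s: 7.08
position: [0.5712, -0.1626, 0.1882]
tcp_rot: [[-0.881, 0.473, -0.001], [0.473, 0.881, 0.0], [0.001, -0.0, -1.0]]
force: [-0.3, -0.4, -3.2]
opening: 0.295
grasp_force: 30.0
```

```bash
python3 -c "
from h import *
for i in range(3):
  cap('scene');S=readout.read_state();print(S['position'],S['force'],S['moment'])"
```

```text
[ 0.57130588 -0.16266347  0.18839072] [-0.02125283 -0.17337253 -3.48709828] [-0.05160762 -0.05945952 -0.00829288]
[ 0.57140266 -0.16272389  0.18854061] [ 0.06480328 -0.1249422  -3.17533086] [-0.0305668  -0.01216406 -0.05008882]
[ 0.57143597 -0.16276884  0.18865695] [-0.83175834  0.07799467 -2.97637749] [-0.0234288  -0.03045745 -0.02929926]
```

```bash
python3 -m inch '[[0,0,-0.1,0,2],[0,0,-0.2,0,2],[0,0,-0.3,0,2],[0,0,-0.3,0,2]]'; python3 -m inch '[[0,0,-0.1,0,2],[0,0,-0.2,0,2],[0,0,-0.3,0,2],[0,0,-0.3,0,2]]';python3 -m inch '[[0,0,-0.1,0,2],[0,0,-0.2,0,2],[0,0,-0.3,0,2],[0,0,-0.3,0,2]]'
```

```text
time_s: 7.57
position: [0.5712, -0.1626, 0.1853]
tcp_rot: [[-0.881, 0.473, -0.0], [0.473, 0.881, 0.0], [0.0, -0.0, -1.0]]
force: [-0.0, 0.2, -2.4]
opening: 0.296
grasp_force: 30.0
time_s: 7.9
position: [0.5712, -0.1626, 0.1823]
tcp_rot: [[-0.881, 0.473, -0.0], [0.473, 0.881, 0.0], [0.001, -0.0, -1.0]]
force: [-0.1, -0.8, -2.3]
opening: 0.301
grasp_force: 30.0
time_s: 8.23
position: [0.5712, -0.1626, 0.1793]
tcp_rot: [[-0.881, 0.473, -0.0], [0.473, 0.881, 0.0], [0.0, -0.0, -1.0]]
force: [0.3, 0.1, -3.1]
opening: 0.3
grasp_force: 30.0
```

```bash
python3 -m inch '[[0,0,-0.1,0,2],[0,0,-0.2,0,2],[0,0,-0.3,0,2],[0,0,-0.4,0,2],[0,0,-0.5,0,2],[0,0,-0.5,0,2]]'; python3 -m inch '[[0,0,-0.1,0,2],[0,0,-0.2,0,2],[0,0,-0.3,0,2],[0,0,-0.4,0,2],[0,0,-0.5,0,2],[0,0,-0.5,0,2]]';python3 -m inch '[[0,0,-0.1,0,2],[0,0,-0.2,0,2],[0,0,-0.3,0,2],[0,0,-0.4,0,2],[0,0,-0.5,0,2],[0,0,-0.5,0,2]]'; python3 -m inch '[[0,0,-0.1,0,2],[0,0,-0.2,0,2],[0,0,-0.3,0,2],[0,0,-0.4,0,2],[0,0,-0.5,0,2],[0,0,-0.5,0,2]]'
```

```text
time_s: 8.73
position: [0.5712, -0.1626, 0.1747]
tcp_rot: [[-0.881, 0.473, -0.0], [0.473, 0.881, 0.0], [0.0, 0.0, -1.0]]
force: [-0.7, 1.0, -1.0]
opening: 0.296
grasp_force: 30.0
time_s: 9.23
position: [0.5715, -0.1627, 0.1692]
tcp_rot: [[-0.881, 0.473, 0.0], [0.473, 0.881, 0.0], [-0.0, 0.0, -1.0]]
force: [-0.1, 0.7, -0.6]
opening: 0.297
grasp_force: 30.0
time_s: 9.73
position: [0.5713, -0.1629, 0.164]
tcp_rot: [[-0.881, 0.473, -0.0], [0.473, 0.881, -0.0], [-0.0, -0.0, -1.0]]
force: [0.1, -0.4, -1.3]
opening: 0.29
grasp_force: 30.0
time_s: 10.23
position: [0.5714, -0.1627, 0.1592]
tcp_rot: [[-0.881, 0.473, 0.0], [0.473, 0.881, -0.0], [-0.0, -0.0, -1.0]]
force: [0.2, 0.6, -2.2]
opening: 0.296
grasp_force: 30.0
```

```bash
python3 -m inch '[[0,0,-0.1,0,2],[0,0,-0.2,0,2],[0,0,-0.3,0,2],[0,0,-0.3,0,2]]'; python3 -m inch '[[0,0,-0.1,0,2],[0,0,-0.1,0,2]]';python3 -m inch '[[0,0,-0.1,0,2],[0,0,-0.1,0,2]]'; python3 -m inch '[[0,0,-0.1,0,2],[0,0,-0.1,0,2]]'
```

```text
time_s: 10.57
position: [0.5711, -0.1626, 0.1558]
tcp_rot: [[-0.881, 0.473, -0.0], [0.473, 0.881, 0.0], [0.001, -0.0, -1.0]]
force: [1.3, -0.7, -5.5]
opening: 0.294
grasp_force: 30.0
time_s: 10.73
position: [0.5707, -0.1627, 0.1542]
tcp_rot: [[-0.881, 0.473, -0.002], [0.473, 0.881, 0.0], [0.002, -0.001, -1.0]]
force: [0.8, -2.1, -8.4]
opening: 0.299
grasp_force: 30.0
time_s: 10.9
position: [0.5709, -0.1627, 0.1538]
tcp_rot: [[-0.881, 0.473, -0.001], [0.473, 0.881, 0.0], [0.001, -0.0, -1.0]]
force: [-0.1, -0.7, -6.0]
opening: 0.298
grasp_force: 30.0
time_s: 11.07
position: [0.5712, -0.1625, 0.1534]
tcp_rot: [[-0.881, 0.473, -0.0], [0.473, 0.881, 0.001], [0.001, 0.0, -1.0]]
force: [-0.2, -0.7, -4.1]
opening: 0.304
grasp_force: 30.0
```

The downward tug on the tool is the teeth snapping into the groove. Next I go to the bottom in small steps.

```bash
python3 -m inch '[[0,0,-0.1,0,2],[0,0,-0.1,0,2]]'; python3 -m inch '[[0,0,-0.1,0,2],[0,0,-0.1,0,2]]';python3 -m inch '[[0,0,-0.05,0,2],[0,0,-0.05,0,2],[0,0,-0.05,0,2]]'
```

```text
time_s: 11.23
position: [0.5715, -0.1625, 0.1527]
tcp_rot: [[-0.881, 0.473, 0.0], [0.473, 0.881, 0.0], [-0.0, 0.0, -1.0]]
force: [-0.1, 0.2, -3.3]
opening: 0.3
grasp_force: 30.0
time_s: 11.4
position: [0.5714, -0.1625, 0.1517]
tcp_rot: [[-0.881, 0.473, 0.0], [0.473, 0.881, 0.0], [-0.0, 0.0, -1.0]]
force: [0.5, 0.2, -2.9]
opening: 0.298
grasp_force: 30.0
time_s: 11.65
position: [0.5715, -0.1626, 0.1512]
tcp_rot: [[-0.881, 0.473, 0.0], [0.473, 0.881, 0.0], [-0.0, 0.0, -1.0]]
force: [0.1, -0.3, -2.2]
opening: 0.295
grasp_force: 30.0
```

```bash
python3 -m inch '[[0,0,-0.05,0,2],[0,0,-0.05,0,2]]'; python3 -m inch '[[0,0,-0.05,0,2],[0,0,-0.05,0,2]]';python3 -m inch '[[0,0,-0.05,0,2],[0,0,-0.05,0,2],[0,0,-0.05,0,2]]'
```

```text
time_s: 11.82
position: [0.5716, -0.1627, 0.1511]
tcp_rot: [[-0.881, 0.473, 0.001], [0.473, 0.881, -0.0], [-0.001, 0.0, -1.0]]
force: [-1.6, 0.7, 1.6]
opening: 0.294
grasp_force: 30.0
time_s: 11.98
position: [0.5716, -0.1627, 0.1511]
tcp_rot: [[-0.881, 0.473, 0.001], [0.473, 0.881, -0.0], [-0.001, 0.0, -1.0]]
force: [-0.9, 0.6, 4.7]
opening: 0.296
grasp_force: 30.0
time_s: 12.23
position: [0.5717, -0.1627, 0.1511]
tcp_rot: [[-0.881, 0.473, 0.001], [0.473, 0.881, -0.0], [-0.001, 0.0, -1.0]]
force: [-1.9, 1.2, 7.0]
opening: 0.299
grasp_force: 30.0
```

Bottomed with about 10 N of push, so it is fully home. Next is the pull test: through the free play, then slowly up to about −17.5 N on the tool (15 N plus 2.7 N weight).

```bash
python3 -m inch '[[0,0,0.1,0,2],[0,0,0.15,0,2],[0,0,0.2,0,2],[0,0,0.25,0,2],[0,0,0.3,0,2],[0,0,0.35,0,2],[0,0,0.35,0,2]]'; python3 -m inch '[[0,0,0.05,0,2],[0,0,0.05,0,2],[0,0,0.05,0,2]]';python3 -m inch '[[0,0,0.05,0,2],[0,0,0.05,0,2],[0,0,0.05,0,2]]'
```

```text
time_s: 12.82
position: [0.5712, -0.1627, 0.1528]
tcp_rot: [[-0.881, 0.473, -0.0], [0.473, 0.881, 0.0], [0.0, -0.0, -1.0]]
force: [0.7, -0.1, -2.3]
opening: 0.292
grasp_force: 30.0
time_s: 13.07
position: [0.5712, -0.1626, 0.1533]
tcp_rot: [[-0.881, 0.473, -0.001], [0.473, 0.881, 0.0], [0.001, -0.0, -1.0]]
force: [-0.7, -0.2, -3.3]
opening: 0.295
grasp_force: 30.0
time_s: 13.32
position: [0.5711, -0.1626, 0.1537]
tcp_rot: [[-0.881, 0.473, -0.001], [0.473, 0.881, 0.0], [0.001, -0.0, -1.0]]
force: [0.8, -1.3, -5.9]
opening: 0.296
grasp_force: 30.0
```

```bash
python3 -m inch '[[0,0,0.05,0,2],[0,0,0.05,0,2],[0,0,0.05,0,2]]';python3 -m inch '[[0,0,0.05,0,2],[0,0,0.05,0,2],[0,0,0.05,0,2]]';python3 -m inch '[[0,0,0.03,0,2],[0,0,0.03,0,2],[0,0,0.03,0,2]]'
```

```text
time_s: 13.57
position: [0.571, -0.1626, 0.154]
tcp_rot: [[-0.881, 0.473, -0.001], [0.473, 0.881, 0.0], [0.001, -0.0, -1.0]]
force: [0.9, 0.4, -9.0]
opening: 0.301
grasp_force: 30.0
time_s: 13.82
position: [0.571, -0.1626, 0.1543]
tcp_rot: [[-0.881, 0.473, -0.001], [0.473, 0.881, 0.0], [0.001, -0.0, -1.0]]
force: [2.3, -1.3, -12.9]
opening: 0.297
grasp_force: 30.0
time_s: 14.07
position: [0.571, -0.1626, 0.1546]
tcp_rot: [[-0.881, 0.473, -0.001], [0.473, 0.881, 0.0], [0.001, -0.0, -1.0]]
force: [2.0, -0.9, -16.8]
opening: 0.299
grasp_force: 30.0
```

```bash
python3 -m inch '[[0,0,0,0,2],[0,0,0,0,2],[0,0,0,0,2]]';python3 -m inch '[[0,0,0.01,0,2],[0,0,0.01,0,2]]'
```

```text
time_s: 14.32
position: [0.571, -0.1626, 0.1548]
tcp_rot: [[-0.881, 0.473, -0.001], [0.473, 0.881, 0.0], [0.001, -0.0, -1.0]]
force: [1.5, -2.2, -18.6]
opening: 0.293
grasp_force: 30.0
time_s: 14.48
position: [0.571, -0.1626, 0.1549]
tcp_rot: [[-0.881, 0.473, -0.001], [0.473, 0.881, 0.0], [0.001, -0.0, -1.0]]
force: [2.0, -2.3, -20.3]
opening: 0.297
grasp_force: 30.0
```

The pull is creeping up (about 17.5 N net), so I ease it slightly and hold.

```bash
python3 -m inch '[[0,0,-0.07,0,2],[0,0,-0.07,0,2]]';python3 -m inch '[[0,0,0,0,2],[0,0,0,0,2]]'
```

```text
time_s: 14.65
position: [0.571, -0.1626, 0.1547]
tcp_rot: [[-0.881, 0.473, -0.001], [0.473, 0.881, 0.0], [0.001, -0.0, -1.0]]
force: [0.9, -2.0, -17.8]
opening: 0.297
grasp_force: 30.0
time_s: 14.82
position: [0.571, -0.1626, 0.1547]
tcp_rot: [[-0.881, 0.473, -0.001], [0.473, 0.881, 0.0], [0.001, -0.0, -1.0]]
force: [1.0, -1.0, -17.9]
opening: 0.296
grasp_force: 30.0
```

```bash
python3 -m inch '[[0,0,0,0,2],[0,0,0,0,2],[0,0,0,0,2],[0,0,0,0,2]]';python3 -m inch '[[0,0,0,0,2],[0,0,0,0,2],[0,0,0,0,2],[0,0,0,0,2]]'
```

```text
time_s: 15.15
position: [0.5711, -0.1626, 0.1547]
tcp_rot: [[-0.881, 0.473, -0.001], [0.473, 0.881, 0.0], [0.001, -0.0, -1.0]]
force: [0.7, -1.5, -17.8]
opening: 0.3
grasp_force: 30.0
time_s: 15.48
position: [0.5711, -0.1626, 0.1547]
tcp_rot: [[-0.881, 0.473, -0.001], [0.473, 0.881, 0.0], [0.001, -0.0, -1.0]]
force: [-0.1, -1.1, -17.3]
opening: 0.298
grasp_force: 30.0
```

About 15 N has held steady for over a second. Now I ease off and settle the spout back down.

```bash
python3 -m inch '[[0,0,0,0,2],[0,0,0,0,2],[0,0,-0.05,0,2],[0,0,-0.1,0,2],[0,0,-0.15,0,2],[0,0,-0.2,0,2],[0,0,-0.25,0,2],[0,0,-0.3,0,2],[0,0,-0.3,0,2],[0,0,-0.3,0,2]]';python3 -m inch '[[0,0,-0.05,0,2],[0,0,-0.1,0,2],[0,0,-0.15,0,2],[0,0,-0.15,0,2],[0,0,-0.15,0,2]]'
python3 - <<'E'
from h import *
w=cap("wrist","w8.png");S=readout.read_state();p=S["position"];R=S["tcp_rot"]
print(p,S["force"]);o=p+R[:,0]*.118;print(o, proj(w,[*o[:2],p[2]+.0145-.0165]))
E
```

```text
time_s: 16.32
position: [0.572, -0.1629, 0.153]
tcp_rot: [[-0.881, 0.473, 0.002], [0.473, 0.881, -0.001], [-0.002, 0.0, -1.0]]
force: [-2.0, 0.3, -2.2]
opening: 0.298
grasp_force: 30.0
time_s: 16.73
position: [0.572, -0.163, 0.1511]
tcp_rot: [[-0.881, 0.473, 0.002], [0.473, 0.881, -0.001], [-0.002, 0.0, -1.0]]
force: [-3.4, 0.1, 3.4]
opening: 0.296
grasp_force: 30.0
[ 0.57197645 -0.16302347  0.15107742] [-1.03211517  0.02654754  4.1247451 ]
[ 0.46802168 -0.10719016  0.15085981] [277.31504212  17.46921232]
```

View pics/w8.png

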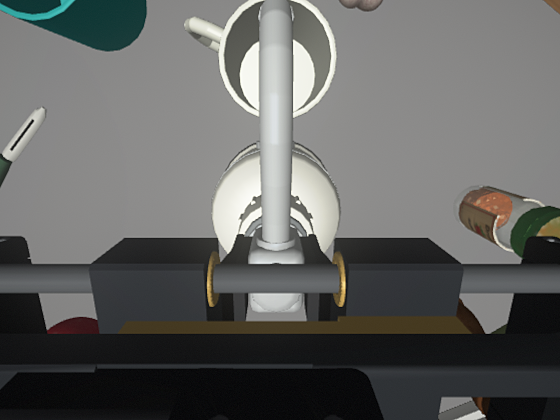

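The tube runs over the mug (mouth centre about (277,55)), and the outlet is about 5 mm from the mouth centre in plan. I release and lift off.

```bash
python3 -m inch '[[0,0,0.1,0,2],[0,0,0.1,0,5],[0,0,0.1,0,6],[0,0,0.1,0,7],[0,0,0.1,0,7],[0,0,0.1,0,7],[0,0,0.1,0,7],[0,0,0.1,0,7],[0,0,0.1,0,7],[0,0,0.1,0,7]]' && python3 -m inch '[[0,0,0.5,0,7],[0,0,1.5,0,7],[0,0,3,0,7],[0,0,5,0,7],[0,0,7,0,7],[0,0,9,0,7],[0,0,11,0,7],[0,0,12,0,7],[0,0,12,0,7]]'
python3 - <<'E'
from h import *
w=cap("wrist");s=cap("scene");S=readout.read_state();print(S["position"],S["force"],S["opening"])
a=cv2.resize(w["image"],(420,315));b=cv2.resize(s["image"][150:330,220:420],(350,315))
cv2.imwrite("pics/f9.png",np.hstack([a,b]))
E
```

```text
time_s: 17.62
position: [0.5713, -0.1627, 0.1513]
tcp_rot: [[-0.881, 0.473, 0.0], [0.473, 0.881, -0.0], [-0.0, 0.0, -1.0]]
force: [0.5, 0.1, -0.8]
opening: 0.787
grasp_force: 0.0
time_s: 18.37
position: [0.573, -0.1634, 0.2749]
tcp_rot: [[-0.881, 0.473, 0.006], [0.473, 0.881, -0.003], [-0.007, 0.0, -1.0]]
force: [-0.3, -0.4, 0.0]
opening: 0.804
grasp_force: 0.0
[ 0.57112823 -0.16258645  0.27133431] [-0.79688162  0.06523992 -0.226174  ] 0.8034564886222263
```

View pics/f9.png

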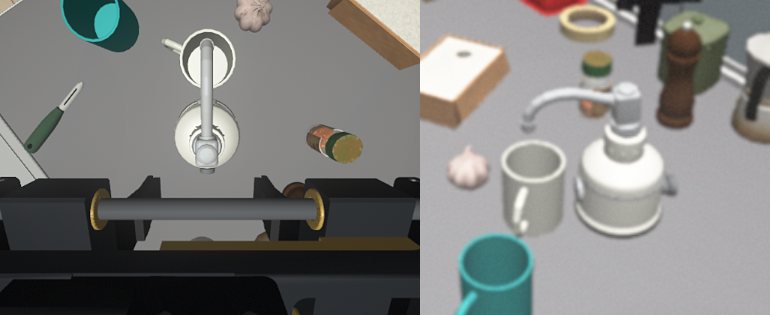

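The spout stands upright in the port with its outlet over the white mug (scene crop (528,125) above (533,160)). The gripper is clear, so I hand in.

```bash
python3 -c "
from rig import bot
print(bot.hand_in())"
```

```text
the job is handed in; nothing more can be done
None
```

The spout is fitted fully home in the filter port (about 10 N of push), held a pull of about 15 N for over a second (brief peak about 17.5 N), and was left with its outlet about 5 mm from the mug's centre; the job is handed in, and no verdict came back.

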